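# Shut the turbidity meter's lid and take the reading

### The arm

A 7-joint arm with a two-finger parallel gripper is mounted at the origin on the work surface. World frame = base frame: x ahead of the robot, y to its left, z up, the work surface at z = 0. Lengths are in m, angles in rad, forces in N, time in s.
With the tool pointing down it reaches from about 0.375 to 0.925 m from the base axis. Payload 3.1 kg.
Tool frame: the origin (TCP) lies midway between the tips of the shut fingers; the grasp point (between the pads) lies env.pinch_z behind it (env.pinch_z is the distance from the TCP to the grasp point, in m); z points along the fingers, y is the line along which they close (so a half turn about z gives the same grasp; the last joint's range is limited). The gripper opens to 85 mm and grips with 20 to 120 N. Pads are 22 mm wide; open, the fingers measure 114 mm over their backs; the gripper's body (76 mm by 85 mm) begins 54 mm behind the grasp point. The pads swing forward as they close: fully open they stand 13 mm farther back than shut.
Start: joints at [1.068, 0.383, 0.044, 1.598, -0.018, 1.161, -0.05], TCP at [0.256, -0.597, 0.231] pointing down, gripper open.
Joint ranges: [-2.61, 2.61], [-0.41, 2.15], [-1.48, 1.57], [0, 2.5], [-1.57, 4.71], [0.05, 1.97], [-2.85, 2.85]. Speed limits (rad/s): [2.79, 2.79, 3.14, 3.14, 3.14, 3.14, 3.14].

### API

Orientations are given as a unit quaternion [w, x, y, z].
In Python, from rig import env, optics, workorder gives the robot as it stands.
- The arm moves only by the shell command python3 -m handwheel 'ROWS' [OPENING] [FORCE]. ROWS is JSON, a list of rows, each a list of 2 entries, a list of its own where there are three numbers: the shift along the tool's x, y, z each as a share of 0.1 m, from -1 to 1, then the turn about the tool's z as a share of 45 degrees, from -1 to 1. In form: [[[tx, ty, tz], turn], ...]. A call has exactly 8 rows; each row is the pose to reach, as a shift and turn from the pose commanded when the call began, along the tool's axes at that moment; what a row does not reach only later rows make up. A row lasts 1/12 s, in which the tool goes at most 41.7 mm and 7.16 degrees, less where a joint would pass 70% of its speed; a pose out of reach is approached as far as the arm can. A call with a number of a shift or a turn outside -1 to 1 is refused whole. A call with a gripper value outside its range is refused whole. OPENING is the finger opening in mm, from 0 to 85.4, set as the call begins (- or left out, the last holds). The fingers move at their own pace and stop on an object; FORCE is the grip in N (left out, the last holds). Time passes only in rows, so rows that repeat a pose let the fingers close, or fill a call up. It gives the time, the measured TCP pose, the force, the opening and the grip force at its end, in the units of the state.
- env.get_obs(): the state, without advancing time (a new reading comes with each control period).
- optics.capture(name): name is "side" or "top" or "wrist"; returns the picture (480x640x3 uint8, red, green, blue); there is no depth.
- optics.calibration(name): a dict with "camera_matrix" (3x3 intrinsics, pixels), "xyz" and "orientation" of the camera in the world; the wrist camera has in their place "hand_eye" (4x4, takes a point from camera to tool coordinates, whose origin is the TCP and whose axes are the flange's). Camera axes: x right, y down, z forward; pixel columns grow to the right and rows downward; lengths in m; the calibration is good to about 2 mm. A picture is of the moment at which its call begins: read the wrist's pose just before it. calibration takes no time and is no camera call.
- workorder.close_job(): hands the job in; it is judged then, once.
The state is a dict: "clock": time; "q": joint angles; "dq": joint speeds; "joint_efforts": joint torques, N m; "tcp_pos": TCP position; "orientation": TCP orientation; "force": force on the tool from outside, world axes, zero at the start; "ft_torque": the same for the moment, N m; "finger_gap": opening from 0.0 (shut) to 1.0 (fully open); "finger_force": force on a finger pad.
Only numpy, scipy, OpenCV 4.12 (cv2) and the standard library are available. Lean on these libraries where they do the work, as an engineer would, in place of code of your own. Each camera call takes 0.05 s, during which the arm holds its last target. There are 200 camera calls.

### The job

A sample vial is already seated in the turbidity meter: push its open lid over with the fingertips and ease it fully shut without slamming it, and only then press the wide raised key at the front of the meter right down for a moment and let it come back up. Everything is done by gentle pushing: do not grip or lift anything, leave the meter standing where it is, and leave the two spare vials, the brown bottle and the beaker alone.

Things in the scene. Friction and masses are not known exactly. Their poses are not given: they have to be found in the camera images.
- meter: Grey turbidity meter, about 0.55 kg, loose on rubber feet. Origin: centre of underside; x from key end (front) to lid end (rear), y left, z up. Case x -100 to 100 mm, 105 wide; key deck x -100 to -50, 48 high; then display sloping up; housing from x 1, 78 high. Black cap of the seated vial, 26 across, 16 above the housing at x 46, fits inside the lid. Grey spots by the white key are printed.
- lid (a joint): Angle (rad) of the black lid: 0 = fully shut, level on the housing; grows as its free front edge swings up and rearward; 1.57 upright, 1.95 stop. Hollow cover: 84 mm from hinge line to free edge, 92 wide, flat outer face 24 off the hinge plane; thumb lip at the rim 36 wide, 8 long. Stiff hinge (0.045 N m, about 1 N at the edge): stays at any angle it is left, never falls or springs.
- lid_hinge (a point): Middle of the lid's hinge line, which runs along the meter's y axis; at x 94 mm, y 0, z 78 mm in the meter's frame.
- lid_edge (a point): Middle of the outer front edge of the lid: 84 mm from the hinge line along the lid, on the outer face. Lid shut: at x = 10 mm, z = 102 mm in the meter's frame; lid upright: at x = 118 mm, z = 162 mm.
- read_key (a joint): Travel in m of the white reading key: 0 = up, 0.004 = fully down; presses straight down against a spring (starts to move at about 0.8 N, 4 N fully down) and springs back when let go.
- key_top (a point): Centre of the top of the white reading key, a plain bar key 18 mm along the meter's x and 28 mm along its y; up, it stands at x = -74 mm, y = 0, 55 mm above the bench and 7 mm proud of the deck.
- vial_a: Spare glass sample vial with black cap, standing upright on the bench beside the meter, 26 mm across, 62 mm high. Origin: centre of its underside.
- vial_b: A second spare vial, the same, on the meter's other side. Origin: centre of its underside.
- bottle: Brown reagent bottle with black cap and white paper label, 64 mm across, 110 mm high, standing beside the meter. Origin: centre of its underside.
- beaker: Empty glass beaker, 84 mm across the rim, 105 mm high, standing beside the meter. Origin: centre of its underside.

How it is judged:
By the outcome, as a careful person would: the job done as asked, in the order asked, and still so for the second after the job is handed in, with the robot touching nothing.
It also fails if it takes over 42 s, if anything falls off the work surface, if the arm or the gripper's body presses on something with over 40 N, if the wrist force passes 120 N, or if a joint passes its speed limit or range.

## Working session

There is one attempt and no reset: what is moved stays moved. The work goes in short steps, Python scripts to look and compute and a shell command to move; the robot and the scene stay as the last step left them, time stands still between calls to the robot, and variables do not carry over. Pictures are saved under pics/ and viewed, at most 10 in all, crops included, and the job is handed in when it is done.

```bash
mkdir -p pics; ls
python3 - <<'E'
from rig import env, optics, workorder
import cv2
o=env.get_obs(); print(o['clock'],o['tcp_pos'],o['orientation'],o['force'],env.pinch_z)
for n in ("top","side"):
    cv2.imwrite(f"pics/{n}0.png",optics.capture(n)[:,:,::-1]); print(n,optics.calibration(n))
E
```

```text
pics
0.0 [ 0.25562348 -0.59660585  0.22987087] [-1.26577601e-03  9.79581448e-01  2.01043472e-01 -3.27016092e-04] [-0.08567036 -0.52771912 -0.05168268] 0.0187
top {'camera_matrix': array([[472.61783503,   0.        , 313.01087009],
       [  0.        , 472.61783503, 246.33531437],
       [  0.        ,   0.        ,   1.        ]]), 'xyz': array([0.4190394 , 0.07595457, 1.00382172]), 'orientation': array([-0.05119805,  0.7151421 , -0.69293403,  0.07611157])}
side {'camera_matrix': array([[492.25116386,   0.        , 322.57626524],
       [  0.        , 492.25116386, 241.75554037],
       [  0.        ,   0.        ,   1.        ]]), 'xyz': array([ 0.198538  , -0.42308622,  0.68212206]), 'orientation': array([-0.36850366,  0.87382582, -0.2899583 ,  0.12867667])}
```

View pics/top0.png

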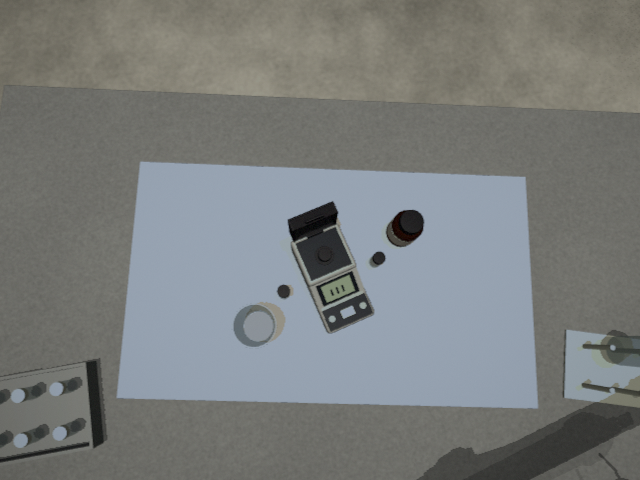

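View pics/side0.png

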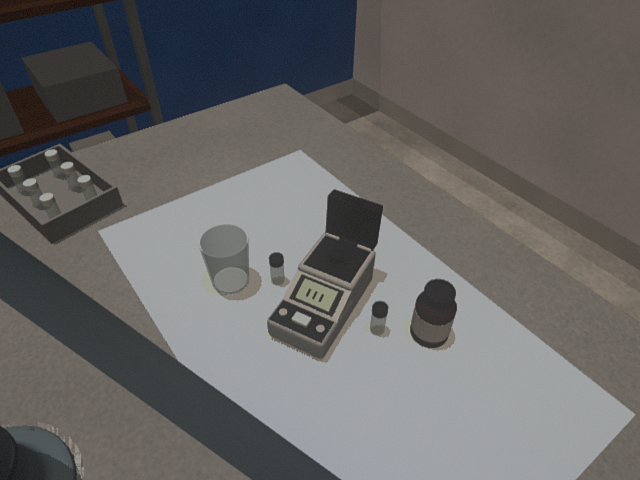

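The top view shows the meter with its key near (348,312), the lid's upper edge from (290,217) to (336,205), vials at (285,291) and (378,258), the beaker at (257,326) and the bottle at (408,222). In the side view the key is near (301,319) and the lid is about upright at (354,220). I'll enlarge both.

Run:
```python
import cv2,numpy as np
a=cv2.imread("pics/top0.png")[195:340,280:380]; b=cv2.imread("pics/side0.png")[185:360,262:387]
a=cv2.resize(a,None,fx=4,fy=4,interpolation=cv2.INTER_CUBIC); b=cv2.resize(b,None,fx=3.2,fy=3.2,interpolation=cv2.INTER_CUBIC)
a=a[:560];b=b[:560]
c=np.zeros((580,800,3),np.uint8); c[:a.shape[0],:400]=a; c[:b.shape[0],400:400+b.shape[1]]=b[:,:400]
c=np.clip(c.astype(float)*1.5,0,255).astype(np.uint8)
cv2.imwrite("pics/crop0.png",c)
```

```text
(no output)
```

View pics/crop0.png

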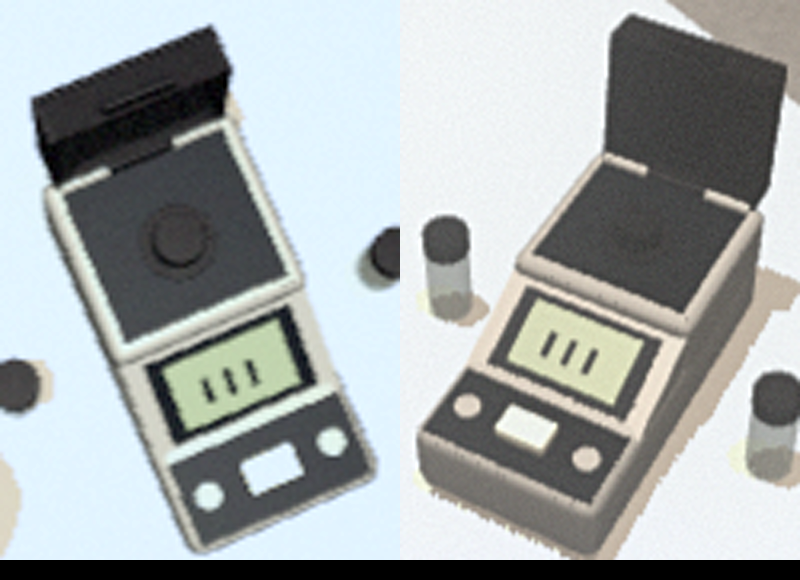

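```bash
cat > h.py <<'E'
import numpy as np
from scipy.spatial.transform import Rotation as R
def proj(c,P):
    r=R.from_quat(np.roll(c['orientation'],-1)).as_matrix()
    p=(np.atleast_2d(P)-c['xyz'])@r; K=c['camera_matrix']
    return p[:,:2]/p[:,2:]*K[0,0]+K[:2,2]
def ray(c,uv,z):
    r=R.from_quat(np.roll(c['orientation'],-1)).as_matrix();K=c['camera_matrix']
    d=r@np.append((np.array(uv)-K[:2,2])/K[0,0],1); return c['xyz']+d*(z-c['xyz'][2])/d[2]
def lidpt(a,y,s=.084,h=.024): # s along lid, h off plane
    return [.094-s*np.cos(a)+h*np.sin(a), y, .078+s*np.sin(a)+h*np.cos(a)]
E
python3 - <<'E'
from h import *
from rig import optics
from scipy.optimize import least_squares
ct,cs=optics.calibration("top"),optics.calibration("side")
T=lambda x,y:(x/4+280-.4,y/4+195-.4); S=lambda x,y:((x-400)/3.2+262-.3,y/3.2+185-.3)
key=[-.074,0,.055];cap=[.046,0,.094]
obs=[(ct,T(272,468),lambda a:key),(ct,T(179,236),lambda a:cap),(ct,T(33,100),lambda a:lidpt(a,.046)),(ct,T(212,28),lambda a:lidpt(a,-.046)),
(cs,S(527,424),lambda a:key),(cs,S(638,228),lambda a:cap),(cs,S(630,15),lambda a:lidpt(a,.046)),(cs,S(785,66),lambda a:lidpt(a,-.046))]
def w(p,P):
    c,s=np.cos(p[2]),np.sin(p[2]); return np.array([p[0]+c*P[0]-s*P[1],p[1]+s*P[0]+c*P[1],P[2]])
f=lambda p:np.concatenate([proj(c,w(p,g(p[3])))[0]-uv for c,uv,g in obs])
k=ray(ct,T(272,468),.055);q=ray(ct,T(179,236),.094);print(k,q,np.linalg.norm((q-k)[:2]))
yaw=np.arctan2(*(q-k)[1::-1]); s=least_squares(f,[*(k[:2]+.074*np.array([np.cos(yaw),np.sin(yaw)])),yaw,1.57],loss='soft_l1')
print(s.x,np.round(f(s.x).reshape(-1,2),1).tolist())
for n,uv,z in (("va",(284,291),.062),("vb",(378.5,257.5),.062),("bot",(411,221),.11),("beak",(254,324),.105)): print(n,ray(ct,uv,z))
E
```

```text
[ 0.46254575 -0.02799618  0.055     ] [0.57179071 0.02353852 0.094     ] 0.12079025280981669
[0.52975186 0.00363816 0.43778055 1.61162232] [[-0.1, -0.1], [0.2, 0.2], [-0.6, 0.5], [0.5, -0.4], [-0.2, 0.8], [0.1, -2.8], [-0.4, -0.4], [0.8, 0.2]]
va [0.49905727 0.10020245 0.062     ]
vb [ 0.57293134 -0.08848478  0.062     ]
bot [ 0.63964302 -0.1438683   0.11      ]
beak [0.43204738 0.15265459 0.105     ]
```

The fit is good, with residuals under 1 px apart from the barely visible cap. The meter is at (0.530, 0.004), yaw 0.438, lid 1.61 rad. Next I'll shut the fingers, align the tool x with the meter x and travel high.

```bash
python3 -m handwheel '[[[0.05,-0.03,0],-0.04],[[0.2,-0.14,0],-0.04],[[0.35,-0.25,0],-0.04],[[0.5,-0.35,0],-0.04],[[0.65,-0.45,0],-0.04],[[0.8,-0.56,0],-0.04],[[0.92,-0.65,0],-0.04],[[1,-0.7,0],-0.04]]' 0 20
```

```text
clock: 0.77
tcp_pos: [0.3219, -0.4912, 0.231]
orientation: [-0.001, 0.976, 0.218, 0.0]
force: [1.2, -0.1, 0.7]
finger_gap: -0.004
finger_force: 0.0
```

```bash
cat >> h.py <<'E'
M=np.array([0.52975,0.00364]);YAW=.4378
def status():
    from rig import env
    o=env.get_obs(); c,s=np.cos(YAW),np.sin(YAW); d=o['tcp_pos'][:2]-M
    r=R.from_quat(np.roll(o['orientation'],-1)).as_matrix()
    print('t %.2f'%o['clock'],'meter-frame tcp mm',np.round(1e3*np.array([c*d[0]+s*d[1],-s*d[0]+c*d[1],o['tcp_pos'][2]]),1),'tool yaw rel',np.round(np.arctan2(r[1,0],r[0,0])-YAW,3),'tilt',np.round(r[:,2],3),'F',np.round(o['force'],2))
E
python3 -c "import h;h.status()"
```

```text
t 0.77 meter-frame tcp mm [-398.  -360.1  231. ] tool yaw rel 0.002 tilt [ 0.     0.001 -1.   ] F [ 1.2  -0.13  0.67]
```

```bash
for i in 1 2 3 4 5; do python3 -m handwheel '[[[0.12,-0.08,0],0],[[0.24,-0.16,0],0],[[0.36,-0.24,0],0],[[0.48,-0.32,0],0],[[0.6,-0.4,0],0],[[0.72,-0.48,0],0],[[0.84,-0.56,0],0],[[0.96,-0.64,0],0]]' >/dev/null; done; python3 -c "import h;h.status()"
```

```text
t 4.10 meter-frame tcp mm [ 81.  -41.8 231.3] tool yaw rel -0.002 tilt [ 0. -0. -1.] F [-0.11 -0.57  0.47]
```

```bash
python3 -m handwheel '[[[0.12,-0.06,0],0],[[0.24,-0.13,0],0],[[0.36,-0.2,0],0],[[0.48,-0.26,0],0],[[0.58,-0.32,0],0],[[0.66,-0.36,0],0],[[0.68,-0.38,0],0],[[0.68,-0.38,0],0]]'; python3 -c "import h;h.status()"
python3 - <<'E'
from rig import optics
import cv2,numpy as np
a=optics.capture("side")[:,:,::-1][120:360,240:440]; b=optics.capture("wrist")[:,:,::-1]
c=np.zeros((480,800,3),np.uint8); c[:,:400]=cv2.resize(a,(400,480),interpolation=cv2.INTER_CUBIC); c[:300,400:]=cv2.resize(b,(400,300)); cv2.imwrite("pics/p1.png",np.clip(c*1.4,0,255).astype(np.uint8))
E
```

```text
clock: 4.77
tcp_pos: [0.6659, 0.0636, 0.2311]
orientation: [-0.0, 0.976, 0.217, -0.0]
force: [-0.5, 0.7, 0.9]
finger_gap: -0.002
finger_force: 0.0
t 4.77 meter-frame tcp mm [148.7  -3.4 231.1] tool yaw rel 0.0 tilt [-0.     0.001 -1.   ] F [-0.46  0.72  0.88]
```

View pics/p1.png

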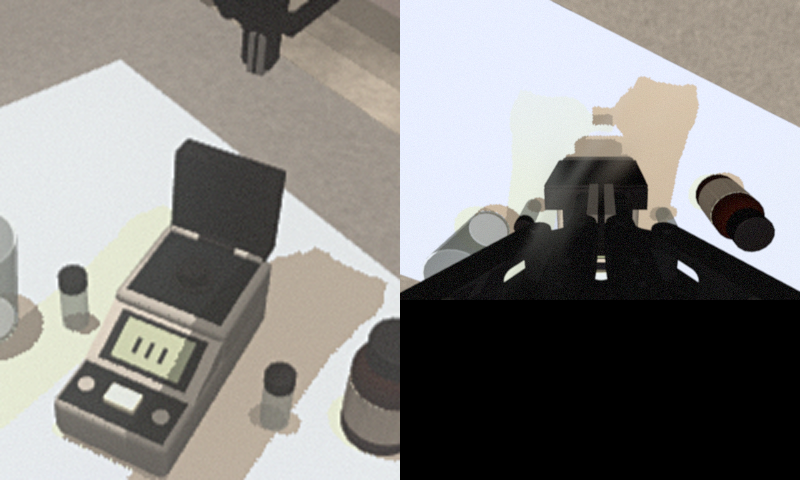

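Side view: the lid is upright with its top edge at (180-285, 140-172), and the fingertips at (258,70) are behind and above it. The wrist view shows the fingers centred on the lid with nothing else below. Descending behind the lid.

```bash
python3 -m handwheel '[[[0.02,-0.03,0.08],0],[[0.04,-0.03,0.2],0],[[0.04,-0.03,0.34],0],[[0.04,-0.03,0.48],0],[[0.04,-0.03,0.62],0],[[0.04,-0.03,0.74],0],[[0.04,-0.03,0.81],0],[[0.04,-0.03,0.81],0]]'; python3 -c "import h;h.status()"
python3 - <<'E'
import numpy as np
from h import lidpt
for a in (1.5,1.3,1.1,.9,.7,.5,.3,.2,.1,0): 
    p=lidpt(a,0,.068); print(a,np.round([p[0]*1e3+11,p[2]*1e3],0))
E
```

```text
clock: 5.53
tcp_pos: [0.6661, 0.0662, 0.147]
orientation: [-0.0, 0.976, 0.216, -0.003]
force: [0.5, 0.6, 0.2]
finger_gap: 0.002
finger_force: 0.0
t 5.53 meter-frame tcp mm [150.1  -1.1 147. ] tool yaw rel -0.002 tilt [-0.005 -0.001 -1.   ] F [0.5  0.59 0.21]
1.5 [124. 148.]
1.3 [110. 150.]
1.1 [ 96. 149.]
0.9 [ 82. 146.]
0.7 [ 68. 140.]
0.5 [ 57. 132.]
0.3 [ 47. 121.]
0.2 [ 43. 115.]
0.1 [ 40. 109.]
0 [ 37. 102.]
```

```bash
python3 -m handwheel '[[[-0.05,0,0],0],[[-0.1,0,0],0],[[-0.15,0,0],0],[[-0.2,0,0],0],[[-0.25,0,0],0],[[-0.3,0,0],0],[[-0.35,0,0],0],[[-0.4,0,-0.02],0]]'; python3 -c "import h;h.status()"
python3 -m handwheel '[[[-0.04,0,0],0],[[-0.08,0,0],0],[[-0.12,0,0],0],[[-0.16,0,0.0],0],[[-0.2,0,0.01],0],[[-0.24,0,0.02],0],[[-0.28,0,0.03],0],[[-0.28,0,0.03],0]]'; python3 -c "import h;h.status()"
python3 - <<'E'
from rig import optics
import cv2,numpy as np
a=optics.capture("side")[:,:,::-1][120:360,240:440]; b=optics.capture("wrist")[:,:,::-1]
c=np.zeros((480,800,3),np.uint8); c[:,:400]=cv2.resize(a,(400,480),interpolation=cv2.INTER_CUBIC); c[:300,400:]=cv2.resize(b,(400,300)); cv2.imwrite("pics/p2.png",np.clip(c*1.4,0,255).astype(np.uint8))
E
```

```text
clock: 6.2
tcp_pos: [0.6312, 0.0495, 0.1523]
orientation: [0.0, 0.976, 0.216, -0.0]
force: [-0.1, 0.4, 0.0]
finger_gap: 0.003
finger_force: 0.3
t 6.20 meter-frame tcp mm [111.3  -1.5 152.3] tool yaw rel -0.002 tilt [-0. -0. -1.] F [-0.13  0.39  0.  ]
clock: 6.87
tcp_pos: [0.6052, 0.0373, 0.1487]
orientation: [0.0, 0.976, 0.216, -0.001]
force: [-0.5, -0.5, 0.2]
finger_gap: -0.002
finger_force: 0.0
t 6.87 meter-frame tcp mm [ 82.6  -1.5 148.7] tool yaw rel -0.002 tilt [-0.002 -0.001 -1.   ] F [-0.54 -0.49  0.23]
```

View pics/p2.png

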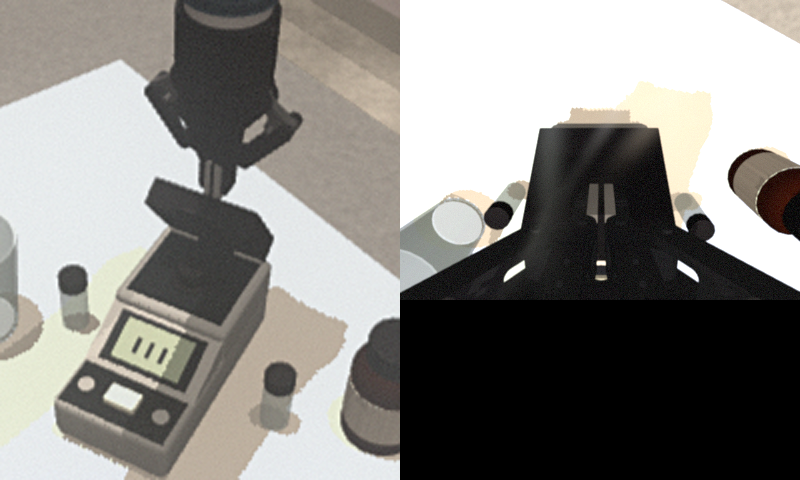

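The lid follows the fingertips at about 50° and the meter hasn't moved (its key is still at (123,398) in the crop). Continuing along the arc.

```bash
python3 -m handwheel '[[[-0.05,0,0.03],0],[[-0.1,0,0.06],0],[[-0.14,0,0.09],0],[[-0.18,0,0.12],0],[[-0.22,0,0.15],0],[[-0.26,0,0.19],0],[[-0.3,0,0.23],0],[[-0.33,0,0.26],0]]'; python3 -c "import h;h.status()"
python3 -m handwheel '[[[-0.03,0,0.03],0],[[-0.05,0,0.06],0],[[-0.06,0,0.08],0],[[-0.07,0,0.1],0],[[-0.08,0,0.12],0],[[-0.08,0,0.13],0],[[-0.08,0,0.14],0],[[-0.08,0,0.14],0]]'; python3 -c "import h;h.status()"
```

```text
clock: 7.63
tcp_pos: [0.5758, 0.0236, 0.1225]
orientation: [0.0, 0.976, 0.216, -0.0]
force: [0.7, -0.2, 0.7]
finger_gap: 0.001
finger_force: 0.2
t 7.63 meter-frame tcp mm [ 50.2  -1.4 122.5] tool yaw rel -0.002 tilt [-0.001 -0.    -1.   ] F [ 0.69 -0.17  0.66]
clock: 8.3
tcp_pos: [0.5693, 0.0207, 0.1091]
orientation: [-0.0, 0.976, 0.216, -0.0]
force: [0.4, 0.1, -0.1]
finger_gap: -0.004
finger_force: 0.0
t 8.30 meter-frame tcp mm [ 43.1  -1.3 109.1] tool yaw rel -0.001 tilt [-0.  0. -1.] F [ 0.4   0.11 -0.09]
```

```bash
python3 -m handwheel '[[[0,0,0.01],0],[[-0.01,0,0.02],0],[[-0.01,0,0.03],0],[[-0.02,0,0.035],0],[[-0.02,0,0.04],0],[[-0.02,0,0.045],0],[[-0.03,0,0.05],0],[[-0.03,0,0.055],0]]'|grep -E "tcp|^force"; 
python3 -m handwheel '[[[0,0,0.003],0],[[0,0,0.006],0],[[0,0,0.009],0],[[0,0,0.012],0],[[0,0,0.015],0],[[0,0,0.018],0],[[0,0,0.02],0],[[0,0,0.02],0]]'|grep -E "tcp|^force"
```

```text
tcp_pos: [0.5665, 0.0193, 0.1038]
force: [-0.7, -0.4, 1.0]
tcp_pos: [0.5666, 0.0193, 0.1021]
force: [-1.5, -0.8, 2.7]
```

```bash
for i in 1 2; do python3 -m handwheel '[[[0,0,0.003],0],[[0,0,0.006],0],[[0,0,0.008],0],[[0,0,0.01],0],[[0,0,0.012],0],[[0,0,0.014],0],[[0,0,0.015],0],[[0,0,0.015],0]]'|grep -E "tcp|^force";done
```

```text
tcp_pos: [0.5666, 0.0193, 0.102]
force: [-4.5, 0.2, 10.7]
tcp_pos: [0.5667, 0.0193, 0.1019]
force: [-8.0, -0.5, 17.6]
```

Firm stop at 0.102 m, which is the shut height. Lifting off and moving above the key, then looking.

```bash
python3 -m handwheel '[[[0,0,-0.02],0],[[0,0,-0.06],0],[[0,0,-0.15],0],[[0,0,-0.27],0],[[-0.1,0,-0.4],0],[[-0.25,0,-0.5],0],[[-0.4,0,-0.53],0],[[-0.55,0,-0.53],0]]' >/dev/null
python3 -m handwheel '[[[-0.12,0,0],0],[[-0.24,0,0],0],[[-0.36,0,0],0],[[-0.46,0,0],0],[[-0.54,0,0],0],[[-0.58,0,0],0],[[-0.59,0,0],0],[[-0.59,0,0],0]]' >/dev/null; python3 -c "import h;h.status()"
python3 - <<'E'
from rig import optics
import cv2,numpy as np
a=optics.capture("side")[:,:,::-1][120:360,240:440]; b=optics.capture("top")[:,:,::-1]; cv2.imwrite("pics/top1.png",b);b=b[195:345,275:400]
c=np.zeros((480,800,3),np.uint8); c[:,:400]=cv2.resize(a,(400,480),interpolation=cv2.INTER_CUBIC); c[:,400:]=cv2.resize(b,(400,480),interpolation=cv2.INTER_CUBIC); cv2.imwrite("pics/p3.png",np.clip(c*1.5,0,255).astype(np.uint8))
E
```

```text
t 12.30 meter-frame tcp mm [-73.9  -1.3 151.8] tool yaw rel -0.002 tilt [ 0.  0. -1.] F [-0.41 -0.24  0.11]
```

View pics/p3.png

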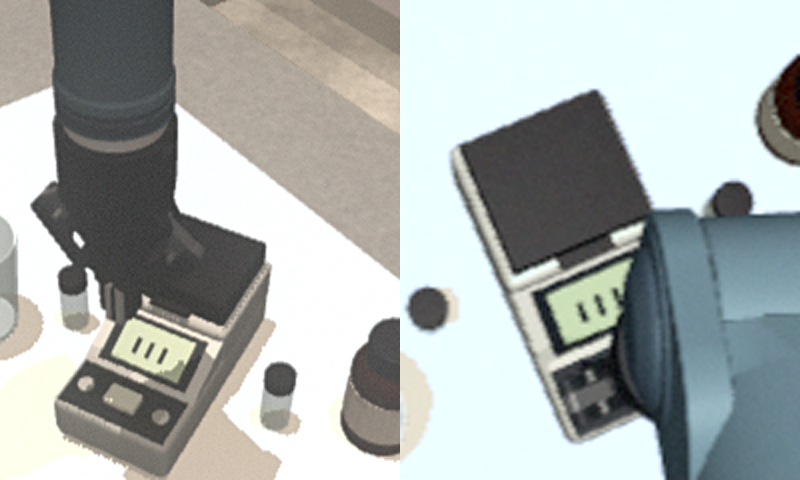

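The lid lies level and shut in both views, and the meter hasn't shifted: the key is still at (123,400) in the same side crop, and the vials are in place. Descending to the key.

```bash
python3 -m handwheel '[[[0,-0.01,0.1],0],[[0,-0.01,0.25],0],[[0,-0.01,0.4],0],[[0,-0.01,0.55],0],[[0,-0.01,0.7],0],[[0,-0.01,0.82],0],[[0,-0.01,0.9],0],[[0,-0.01,0.9],0]]' >/dev/null; python3 -c "import h;h.status()"
python3 -m handwheel '[[[0,0,0.01],0],[[0,0,0.02],0],[[0,0,0.03],0],[[0,0,0.04],0],[[0,0,0.05],0],[[0,0,0.06],0],[[0,0,0.07],0],[[0,0,0.08],0]]' >/dev/null; python3 -c "import h;h.status()"
```

```text
t 13.07 meter-frame tcp mm [-75.3   0.9  59.6] tool yaw rel -0.001 tilt [-0.004  0.001 -1.   ] F [-1.07  0.37 -0.18]
t 13.73 meter-frame tcp mm [-73.8  -0.4  54. ] tool yaw rel -0.002 tilt [ 0. -0. -1.] F [-0.35  0.41  2.06]
```

```bash
python3 -m handwheel '[[[0,0,0.005],0],[[0,0,0.01],0],[[0,0,0.015],0],[[0,0,0.02],0],[[0,0,0.025],0],[[0,0,0.03],0],[[0,0,0.03],0],[[0,0,0.03],0]]' >/dev/null; python3 -c "import h;h.status()"
python3 -m handwheel '[[[0,0,0.005],0],[[0,0,0.01],0],[[0,0,0.015],0],[[0,0,0.02],0],[[0,0,0.02],0],[[0,0,0.02],0],[[0,0,0.02],0],[[0,0,0.02],0]]' >/dev/null; python3 -c "import h;h.status()"
```

```text
t 14.40 meter-frame tcp mm [-73.8  -0.3  51.1] tool yaw rel -0.002 tilt [ 0. -0. -1.] F [-0.74 -0.22  5.26]
t 15.07 meter-frame tcp mm [-73.7  -0.4  50.7] tool yaw rel -0.002 tilt [-0.001 -0.001 -1.   ] F [-5.76 -0.6  18.9 ]
```

The key bottomed out at 51 mm under a firm force. Releasing and retreating upward.

```bash
python3 -m handwheel '[[[0,0,-0.02],0],[[0,0,-0.05],0],[[0,0,-0.1],0],[[0,0,-0.2],0],[[0,0,-0.35],0],[[0,0,-0.5],0],[[0,0,-0.65],0],[[0,0,-0.8],0]]' >/dev/null
python3 -m handwheel '[[[-0.05,0,-0.1],0],[[-0.15,0,-0.2],0],[[-0.3,0,-0.3],0],[[-0.4,0,-0.4],0],[[-0.5,0,-0.45],0],[[-0.6,0,-0.5],0],[[-0.6,0,-0.5],0],[[-0.6,0,-0.5],0]]' >/dev/null; python3 -c "import h;h.status()"
python3 - <<'E'
from rig import optics
import cv2,numpy as np
a=optics.capture("side")[:,:,::-1][120:360,240:440]; b=optics.capture("wrist")[:,:,::-1]
c=np.zeros((480,800,3),np.uint8); c[:,:400]=cv2.resize(a,(400,480),interpolation=cv2.INTER_CUBIC); c[:300,400:]=cv2.resize(b,(400,300)); cv2.imwrite("pics/p4.png",np.clip(c*1.4,0,255).astype(np.uint8))
E
```

```text
t 16.40 meter-frame tcp mm [-134.4   -0.2  178.9] tool yaw rel -0.002 tilt [ 0.001 -0.    -1.   ] F [-1.    0.57  0.24]
```

View pics/p4.png

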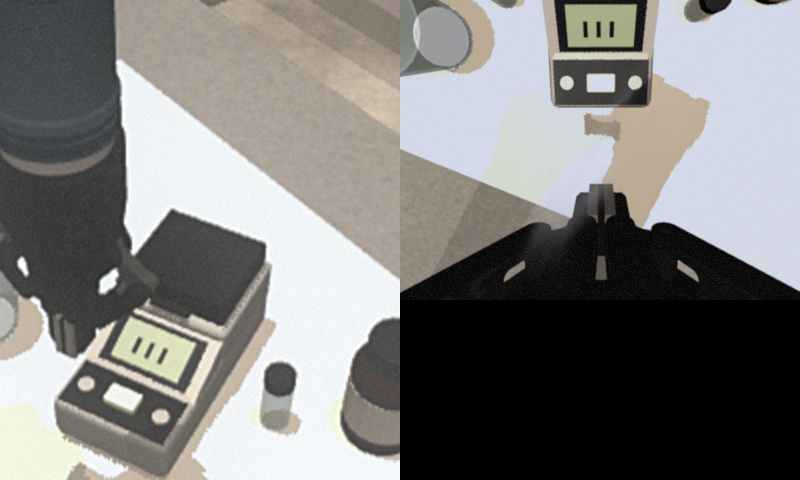

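The lid is shut, the key is back up at (123,398), the meter hasn't moved, and the robot is clear of everything.

```bash
python3 -c "
from rig import workorder
print(workorder.close_job())"
```

```text
the job is handed in; nothing more can be done
None
```

The lid was eased fully shut, then the key was pressed right down and came back up; the meter and everything I could see around it stayed in place, and the job is handed in at about 16.5 s (no verdict shown).

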